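# Find the swivel table's hidden release and turn the case square

## Task

The amplifier case sits askew on the locked swivel table: feel with the fingertips along the table's round rim for the finger notch, press the release pad inside it right down and, keeping it down, turn the table by the notch until the long sides of the case are parallel to the long, left-to-right edges of the table's base. Then let the pad spring up so that the table locks there, and move clear. Do not touch the case or the nest that holds it, and leave everything else where it stands.

Things in the scene. Friction and masses are not known exactly. Their poses are not given: they have to be found in the camera images.
- swivel: Fixed base of the swivel work table: grey foot 270 mm (its x) by 290 mm (its y, the long edges), 12 mm thick. Origin at the centre of its underside, on the bench and on the vertical axis about which the plate turns; its front looks to its -x, towards the robot. On its column turns a dark round plate, radius 130 mm, 20 mm thick, top 64 mm above the bench.
- plate_centre (a point): Centre of the plate's flat top, fixed to the base, on the turning axis, 64 mm above the bench. Nothing on the plate stands outside 90 mm from this axis, so the top is bare from there out to the rim at 130 mm. It can turn at least 15 degrees past square, and locks at clicks 4.5 degrees apart, always near enough to square.
- rim_front (a point): Point on the base's front (-x) side, at the rim's radius and the plate's top; it does not turn. One notch is cut into the rim, right through the plate, 28 mm deep radially (floor at radius 102 mm, open outwards), 45 mm wide at its floor, 56 mm at the rim, with radial walls. Its middle starts 0 to 53 degrees round the rim from here towards the base's left (+y), differently each run; elsewhere the rim is whole.
- case: Aluminium amplifier case, about 166 x 75 x 25 mm, held down in a nest in the middle of the plate; turns with the plate. Origin at its underside, 70 mm above the bench, x along its long side, z up. At the start its long side is 11 to 104 degrees short of the base's y axis; turning the plate counter-clockwise, seen from above, by that angle brings it parallel. Its angle to the notch differs each run.
- nest: Aluminium plate with side lugs and the two red hold-down knobs in which the case is fixed, on top of the plate, clamped at a different angle to the notch each run. Origin at its underside on the turning axis, 64 mm above the bench; x along the case's long side, z up. Not to be touched.
- case_top (a point): Middle of the case's top, on the turning axis, 95 mm above the bench. Two red knobs beside the long sides of the case reach up to 107 mm above the bench. Between the robot and the table stands a long stack of such cases, 0.38 m high, from about x = 0.22 to 0.41 m and y = -0.28 to 0.28 m: pass over it.
- lock_pad (a joint): Black sprung release pad in the notch (radius 104 to 127 mm): 0 when up (locked), 0.009 m pressed to its stop; the lock is free from 0.007 m on. Up, its top is 52 mm above the bench, 12 mm below the plate's top. Gives from 6 N on, needs 11 N at its stop, springs back by itself into the nearest click, turning the plate up to 2.3 degrees. Unlocked, the plate turns with under 3 N at the rim.
- solvent_bottle: blue pump bottle with a white top, 64 mm across, 128 mm high, origin at its foot: to be left alone
- lids: taped pile of grey lids, 157 x 74 x 21 mm, origin at the centre of its underside: to be left alone
- tape: roll of brown packing tape, 97 mm across, 45 mm high, origin at the centre of its underside: to be left alone
- open_housing: open milled housing, 156 x 94 x 27 mm, origin at the centre of its underside: to be left alone
- small_bin: small blue bin with black parts, 113 x 110 x 50 mm, origin at the centre of its underside: to be left alone
- flat_driver: yellow screwdriver, 168 mm long, 31 mm thick, lying; origin under its middle: to be left alone
- thread_bottle: small yellow and white bottle with an orange nozzle, 41 mm across, 104 mm high, origin at its foot: to be left alone

How it is judged:
By the outcome, as a careful person would: the job done as asked, in the order asked, and still so for the second after the job is handed in, with the robot touching nothing.
It also fails if it takes over 54 s, if anything falls off the work surface, if the arm or the gripper's body presses on something with over 40 N, if the wrist force passes 120 N, or if a joint passes its speed limit or range.

## Robot

A 7-joint arm with a two-finger parallel gripper is mounted at the origin on a cart in front of the work surface, level with it; the furniture and walls round the work are solid. World frame = base frame: x ahead of the robot, y to its left, z up, the work surface at z = 0. Lengths are in m, angles in rad, forces in N, time in s.
With the tool pointing down it reaches from about 0.425 to 0.925 m from the base axis. Payload 6.8 kg.
Tool frame: the origin (TCP) lies between the finger pads; the fingertips stand r.tcp_to_tips ahead of it and the grasp point (between the pads) lies 3 mm ahead of it (r.tcp_to_tips is the distance from the TCP to the fingertips, in m); z points along the fingers, y is the line along which they close (so a half turn about z gives the same grasp; the last joint's range is limited). The gripper opens to 85 mm and grips with 20 to 120 N. Pads are 22 mm wide; open, the fingers measure 114 mm over their backs; the gripper's body (76 mm by 85 mm) begins 54 mm behind the grasp point. The pads swing forward as they close: fully open they stand 13 mm farther back than shut.
Start: joints at [1.102, 0.477, 0.022, 1.555, -0.011, 1.109, -0.083], TCP at [0.238, -0.632, 0.253] pointing down, gripper open.
Joint ranges: [-2.96, 2.96], [-0.34, 2.1], [-1.41, 1.46], [0.24, 2.44], [-1.37, 4.51], [0.17, 1.92], [-2.96, 2.96]. Speed limits (rad/s): [2.39, 2.39, 3.14, 3.14, 3.14, 3.14, 3.14].

## Interface

Orientations are given as a rotation vector (axis times angle).
In Python, from bench import r gives the robot as it stands. The module is installed in compiled form; this text tells all that it offers.
- The arm moves only by the tool step_arm, never from a script. Its argument "moves" is a list of rows, each an object of numbers: "rx", "ry", "rz": the turn, a rotation vector about the tool's x, y, z in degrees; "dx", "dy", "dz": the shift along the tool's x, y, z in mm; "gripper": the opening, from -1 (shut) to 1 (fully open). In form: [{"rx": .., "ry": .., "rz": .., "dx": .., "dy": .., "dz": .., "gripper": ..}, ...]. A call has 1 to 20 rows; each row shifts and turns the commanded pose from where the row before left it, along the tool's axes as they then stand; what a row does not reach is not made up. A row lasts 1/8 s, in which the tool goes at most 62.5 mm and 10.7 degrees, less where a joint would pass 70% of its speed; a pose out of reach is approached as far as the arm can. A call is refused whole if a number of a shift passes 62.5 or a number of a turn 10.7, either way. A call with a gripper value outside its range is refused whole. The fingers move at their own pace and stop on an object; "grip_force" is the grip in N (left out, the last holds). Time passes only in rows, so rows that do not move let the fingers close. It gives the time, the measured TCP pose, the force, the opening and the grip force at its end, in the units of the state.
- r.get_obs(): the state, without advancing time (a new reading comes with each control period).
- r.grab_frame(name): name is "scene" or "top" or "wrist"; returns the picture (400x640x3 uint8, blue, green, red); there is no depth.
- r.camera_info(name): a dict with "mtx" (3x3 intrinsics, pixels), "rvec" (rotation vector, rad) and "tvec" (3), from world to camera coordinates, as OpenCV has them. Camera axes: x right, y down, z forward; pixel columns grow to the right and rows downward; lengths in m; the calibration is good to about 2 mm. A picture is of the moment at which its call begins: read the wrist's pose just before it. camera_info takes no time and is no camera call; for the wrist camera it gives the pose at the moment of the call.
- r.hand_in(): hands the job in; it is judged then, once.
The state is a dict: "clock": time; "joints": joint angles; "qvel": joint speeds; "tau": joint torques, N m; "tcp_pos": TCP position; "orientation": TCP orientation; "contact_force": force on the tool from outside, world axes, zero at the start; "moment": the same for the moment, N m; "grip_width": finger opening in m; "gripper_force": force on a finger pad.
Only numpy, scipy, OpenCV 4.12 (cv2) and the standard library are available. Lean on these libraries where they do the work, as an engineer would, in place of code of your own. Each camera call takes 0.05 s, during which the arm holds its last target. There are 200 camera calls.

## Working session

There is one attempt and no reset: what is moved stays moved. The work goes in short steps, Python scripts to look and compute and a tool call to move; the robot and the scene stay as the last step left them, time stands still between calls to the robot, and variables do not carry over. Pictures are saved under pics/ and viewed, at most 10 in all, crops included, and the job is handed in when it is done.

Besides the shell and the picture viewer there is one more tool, called after "Request:" by a JSON object that holds its "op" and its "data", one argument or row to a line. step_arm: Moves the arm, as the interface text tells. Its arguments: {"type":"object","properties":{"moves":{"type":"array","items":{"type":"object","properties":{"rx":{"type":"number"},"ry":{"type":"number"},"rz":{"type":"number"},"dx":{"type":"number"},"dy":{"type":"number"},"dz":{"type":"number"},"gripper":{"type":"number"}}}},"grip_force":{"type":"number"}},"required":["moves"]}

```bash
mkdir -p pics
python3 - <<'E'
from bench import r
import cv2
o=r.get_obs(); print(o, r.tcp_to_tips)
for n in ("top","scene"):
    f=r.grab_frame(n); cv2.imwrite(f"pics/{n}0.png",f); i=r.camera_info(n); print(n,i)
E
```

```text
{'clock': 0.0, 'joints': array([ 1.10189938,  0.47784069,  0.02235496,  1.55650637, -0.0115294 ,
        1.10929277, -0.08307381]), 'qvel': array([ 1.38539540e-03, -4.44961923e-04,  4.27034270e-05, -6.93927446e-04,
       -2.06342386e-04,  1.55468913e-04, -1.45341668e-03]), 'tau': array([ 8.20385485e-04, -5.96439207e+01,  1.60770804e+00, -2.81196213e+01,
        1.23272126e-02,  9.26942274e-03,  3.08589608e-05]), 'tcp_pos': array([ 0.23806857, -0.63100325,  0.25227557]), 'orientation': array([-3.08877476e+00, -5.63367366e-01,  7.33286374e-04]), 'contact_force': array([-0.43310033, -0.76499239,  0.53818416]), 'moment': array([-0.0573259 ,  0.02227982,  0.01914809]), 'gripper_force': 0.0, 'grip_width': 0.08548386053832305} 0.022
top {'mtx': array([[368.08546262,   0.        , 316.10139337],
       [  0.        , 368.08546262, 204.17518439],
       [  0.        ,   0.        ,   1.        ]]), 'rvec': array([ 2.05198982, -2.16200803,  0.24498003]), 'tvec': array([0.02313803, 0.53722261, 1.04134068])}
scene {'mtx': array([[491.35017285,   0.        , 323.87604021],
       [  0.        , 491.35017285, 197.15267997],
       [  0.        ,   0.        ,   1.        ]]), 'rvec': array([ 0.67462369,  2.77045849, -0.91090757]), 'tvec': array([ 0.46578191, -0.13043633,  1.63873075])}
```

View pics/top0.png

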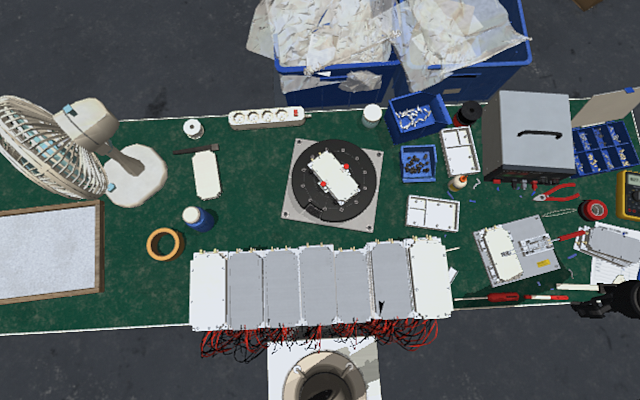

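View pics/scene0.png

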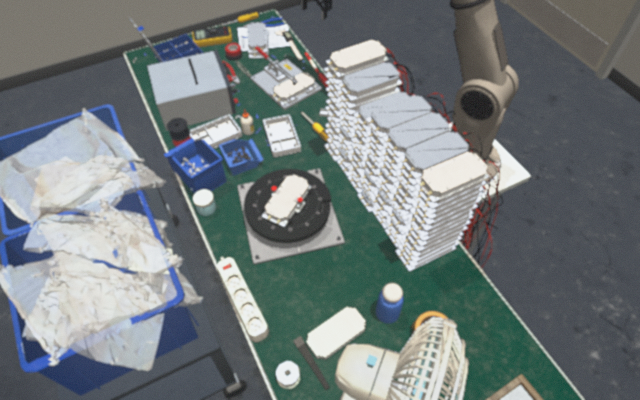

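The top view shows the base foot with corners near (300,137), (383,151), (370,234) and (281,220). The case is askew at about (335,175), and the notch may be at (315,211). I'll enlarge that area.

Run:
```python
import cv2
f=cv2.imread("pics/top0.png")[125:245,270:395]
cv2.imwrite("pics/c0.png",cv2.resize(f,None,fx=5,fy=5,interpolation=cv2.INTER_CUBIC)[:600])
```

```text
(no output)
```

View pics/c0.png

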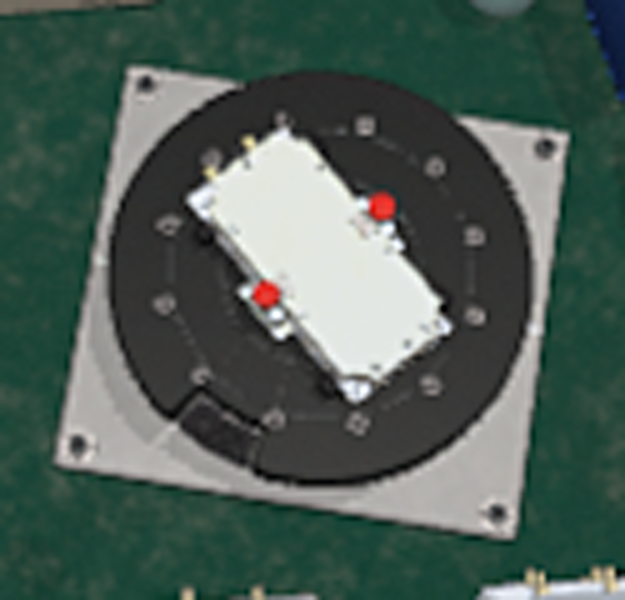

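The crop shows the notch clearly: its floor corners are at (200,392) and (262,435), with its mouth at (165,440) to (250,470). The case's right long edge runs from (300,138) to (440,298).

```bash
cat > h.py <<'E'
from bench import r
import cv2, numpy as np
def w(name,px,z,info=None):
    i=info or r.camera_info(name); R=cv2.Rodrigues(np.array(i["rvec"]))[0]; t=np.array(i["tvec"])
    p=cv2.undistortPoints(np.array(px,float).reshape(-1,1,2),i["mtx"],None).reshape(-1,2)
    d=np.c_[p,np.ones(len(p))]@R; c=-R.T@t
    return (c+d*((z-c[2])/d[:,2])[:,None])[:,:2]
E
python3 - <<'E'
from h import *
f=lambda L,z:w("top",(np.array(L)+.5)/5-.5+[270,125],z)
b=f([(128,66),(568,131),(516,538),(55,465)],.012); C=b.mean(0)
print("base",b,C,[np.linalg.norm(b[i]-b[i-1]) for i in range(4)])
e=lambda v:np.degrees(np.arctan2(v[1],v[0]))
print("long-edge dirs",e(b[0]-b[1]),e(b[3]-b[2]),"short",e(b[0]-b[3]),e(b[1]-b[2]))
n=f([(200,392),(262,435),(165,440),(250,470)],.064)-C
print("notch",n,np.hypot(*n.T),[e(x) for x in n])
p=f([(110,265),(531,270),(320,70),(330,486)],.064);print("plate",p,(p[0]+p[1])/2,(p[2]+p[3])/2)
k=f([(300,138),(440,298),(213,222),(338,376)],.095)
print("case",k,e(k[0]-k[1]),e(k[2]-k[3]))
kn=f([(382,207),(267,294)],.105);print("knobs",kn,kn.mean(0),e(kn[0]-kn[1]))
E
```

```text
base [[ 0.77351207  0.05071341]
 [ 0.71403973 -0.23165101]
 [ 0.45129492 -0.17509042]
 [ 0.51164569  0.10647456]] [ 0.6126231  -0.06238836] [np.float64(0.2677373863027094), np.float64(0.2885595688152487), np.float64(0.26876372044614266), np.float64(0.2879601566127222)]
long-edge dirs 78.10605660097275 77.90224255183504 short -12.020876812029288 -12.148565541601727
notch [[-0.07123072  0.07670155]
 [-0.09929258  0.04122798]
 [-0.09932951  0.09885044]
 [-0.12000297  0.04949428]] [0.10467542 0.10751169 0.14013479 0.12980908] [np.float64(132.88205448184817), np.float64(157.45093755650873), np.float64(135.13850511531027), np.float64(157.58668524935726)]
plate [[ 0.6230887   0.06493443]
 [ 0.60677628 -0.18970265]
 [ 0.74257885 -0.07013175]
 [ 0.48059048 -0.05950099]] [ 0.61493249 -0.06238411] [ 0.61158467 -0.06481637]
case [[ 0.68685558 -0.05308678]
 [ 0.58345217 -0.12905485]
 [ 0.63694782  0.00152284]
 [ 0.53962551 -0.06625082]] 36.30385340257469 34.85271836404186
knobs [[ 0.63776759 -0.09796768]
 [ 0.58827207 -0.02750538]] [ 0.61301983 -0.06273653] -54.91427218503923
```

Request:
{"op": "step_arm", "data": {
  "moves": [
    {"dz": -16,"rz": -10.35,"gripper": -1},
    {"dz": -17,"rz": -10.35,"gripper": -1},
    {"dz": -17,"rz": -10.35,"gripper": -1},
    {"dz": -17,"rz": -10.35,"gripper": -1},
    {"dz": -17,"rz": -10.35,"gripper": -1},
    {"dz": -17,"rz": -10.35,"gripper": -1},
    {"dz": -17,"rz": -10.35,"gripper": -1},
    {"dz": -17,"rz": -10.35,"gripper": -1},
    {"dz": -17,"rz": -10.35,"gripper": -1},
    {"dz": -17,"rz": -10.35,"gripper": -1},
    {"dz": -17,"rz": -10.35,"gripper": -1},
    {"dz": -17,"rz": -10.35,"gripper": -1}
  ],
  "grip_force": 20
}}

```text
invalid input at $.moves[0]: expected keys rx, ry, rz, dx, dy, dz, gripper
```

```bash
cat >> h.py <<'E'
from scipy.spatial.transform import Rotation as Ro
def st():
    o=r.get_obs(); R=Ro.from_rotvec(o["orientation"]).as_matrix()
    print("t%.2f"%o["clock"],"tcp",o["tcp_pos"].round(4),"yaw %.1f"%np.degrees(np.arctan2(R[1,0],R[0,0])),"z",R[:,2].round(3),"F",o["contact_force"].round(1),"j",o["joints"].round(2),"w",round(o["grip_width"],4))
    return o,R
E
python3 - <<'E'
from h import *
o,R=st(); i=r.camera_info("wrist"); Rc=cv2.Rodrigues(i["rvec"])[0]; c=-Rc.T@i["tvec"]
print("cam in tool",R.T@(c-o["tcp_pos"]),"axis",R.T@Rc[2],i["mtx"][0])
E
```

```text
t0.10 tcp [ 0.2381 -0.6311  0.2524] yaw 20.7 z [-0.001  0.001 -1.   ] F [0.5 0.2 0.6] j [ 1.1   0.48  0.02  1.56 -0.01  1.11 -0.08] w 0.0854
cam in tool [ 0.07841577  0.00035557 -0.12031419] axis [-3.05688943e-01  1.77914762e-04  9.52131419e-01] [286.05118742   0.         321.42802555]
```

Request:
{"op": "step_arm", "data": {
  "moves": [
    {"rx": 0,"ry": 0,"rz": 5.5,"dx": 0,"dy": 0,"dz": -20,"gripper": -1},
    {"rx": 0,"ry": 0,"rz": 5.5,"dx": 0,"dy": 0,"dz": -20,"gripper": -1},
    {"rx": 0,"ry": 0,"rz": 5.5,"dx": 0,"dy": 0,"dz": -20,"gripper": -1},
    {"rx": 0,"ry": 0,"rz": 5.5,"dx": 0,"dy": 0,"dz": -20,"gripper": -1},
    {"rx": 0,"ry": 0,"rz": 5.5,"dx": 0,"dy": 0,"dz": -20,"gripper": -1},
    {"rx": 0,"ry": 0,"rz": 5.5,"dx": 0,"dy": 0,"dz": -20,"gripper": -1},
    {"rx": 0,"ry": 0,"rz": 5.5,"dx": 0,"dy": 0,"dz": -20,"gripper": -1},
    {"rx": 0,"ry": 0,"rz": 5.5,"dx": 0,"dy": 0,"dz": -20,"gripper": -1},
    {"rx": 0,"ry": 0,"rz": 5.5,"dx": 0,"dy": 0,"dz": -20,"gripper": -1},
    {"rx": 0,"ry": 0,"rz": 5.5,"dx": 0,"dy": 0,"dz": -20,"gripper": -1},
    {"rx": 0,"ry": 0,"rz": 0,"dx": 10,"dy": -35,"dz": 0,"gripper": -1},
    {"rx": 0,"ry": 0,"rz": 0,"dx": 10,"dy": -35,"dz": 0,"gripper": -1},
    {"rx": 0,"ry": 0,"rz": 0,"dx": 10,"dy": -35,"dz": 0,"gripper": -1},
    {"rx": 0,"ry": 0,"rz": 0,"dx": 10,"dy": -35,"dz": 0,"gripper": -1},
    {"rx": 0,"ry": 0,"rz": 0,"dx": 10,"dy": -35,"dz": 0,"gripper": -1},
    {"rx": 0,"ry": 0,"rz": 0,"dx": 10,"dy": -35,"dz": 0,"gripper": -1},
    {"rx": 0,"ry": 0,"rz": 0,"dx": 10,"dy": -35,"dz": 0,"gripper": -1},
    {"rx": 0,"ry": 0,"rz": 0,"dx": 10,"dy": -35,"dz": 0,"gripper": -1},
    {"rx": 0,"ry": 0,"rz": 0,"dx": 10,"dy": -35,"dz": 0,"gripper": -1},
    {"rx": 0,"ry": 0,"rz": 0,"dx": 10,"dy": -35,"dz": 0,"gripper": -1}
  ],
  "grip_force": 20
}}

```text
clock: 2.6
tcp_pos: [0.5189, -0.398, 0.4528]
orientation: [-3.001, 0.927, 0.002]
contact_force: [0.3, -0.7, -1.2]
grip_width: -0.0001
gripper_force: 0.0
```

```bash
python3 -c "
from h import *
o,R=st(); print(R.T@(np.array([.518,.0034,.45])-o['tcp_pos'])*1000)"
```

```text
t2.60 tcp [ 0.5189 -0.398   0.4528] yaw -34.3 z [-0.001  0.001 -1.   ] F [ 0.3 -0.7 -1.2] j [ 0.5   0.34  0.09  1.32 -0.03  1.48 -1.59] w -0.0001
[-227.12539398 -330.9302699     2.97156547]
```

Request:
{"op": "step_arm", "data": {
  "moves": [
    {"rx": 0,"ry": 0,"rz": 0,"dx": -22.7,"dy": -33.1,"dz": 0,"gripper": -1},
    {"rx": 0,"ry": 0,"rz": 0,"dx": -22.7,"dy": -33.1,"dz": 0,"gripper": -1},
    {"rx": 0,"ry": 0,"rz": 0,"dx": -22.7,"dy": -33.1,"dz": 0,"gripper": -1},
    {"rx": 0,"ry": 0,"rz": 0,"dx": -22.7,"dy": -33.1,"dz": 0,"gripper": -1},
    {"rx": 0,"ry": 0,"rz": 0,"dx": -22.7,"dy": -33.1,"dz": 0,"gripper": -1},
    {"rx": 0,"ry": 0,"rz": 0,"dx": -22.7,"dy": -33.1,"dz": 0,"gripper": -1},
    {"rx": 0,"ry": 0,"rz": 0,"dx": -22.7,"dy": -33.1,"dz": 0,"gripper": -1},
    {"rx": 0,"ry": 0,"rz": 0,"dx": -22.7,"dy": -33.1,"dz": 0,"gripper": -1},
    {"rx": 0,"ry": 0,"rz": 0,"dx": -22.7,"dy": -33.1,"dz": 0,"gripper": -1},
    {"rx": 0,"ry": 0,"rz": 0,"dx": -22.7,"dy": -33.1,"dz": 0,"gripper": -1},
    {"rx": 0,"ry": 0,"rz": 0,"dx": 0,"dy": 0,"dz": 30,"gripper": -1},
    {"rx": 0,"ry": 0,"rz": 0,"dx": 0,"dy": 0,"dz": 30,"gripper": -1},
    {"rx": 0,"ry": 0,"rz": 0,"dx": 0,"dy": 0,"dz": 30,"gripper": -1},
    {"rx": 0,"ry": 0,"rz": 0,"dx": 0,"dy": 0,"dz": 30,"gripper": -1},
    {"rx": 0,"ry": 0,"rz": 0,"dx": 0,"dy": 0,"dz": 30,"gripper": -1},
    {"rx": 0,"ry": 0,"rz": 0,"dx": 0,"dy": 0,"dz": 0,"gripper": -1}
  ]
}}

```text
clock: 4.6
tcp_pos: [0.5158, 0.0022, 0.301]
orientation: [3.0, -0.926, -0.008]
contact_force: [0.4, -0.4, -0.6]
grip_width: -0.0003
gripper_force: 0.0
```

```bash
python3 -c "
from h import *
o,R=st(); i=r.camera_info('wrist');np.save('wi.npy',i,allow_pickle=True); cv2.imwrite('pics/w1.png',r.grab_frame('wrist'));cv2.imwrite('pics/s1.png',r.grab_frame('scene'))"
```

```text
t4.60 tcp [0.5158 0.0022 0.301 ] yaw -34.3 z [-0.005 -0.    -1.   ] F [ 0.4 -0.4 -0.6] j [ 0.04  0.18 -0.19  1.86  0.04  1.11 -2.33] w -0.0003
```

View pics/w1.png

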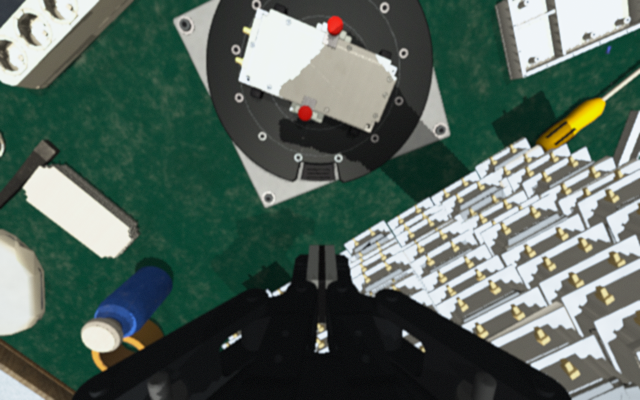

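View pics/s1.png

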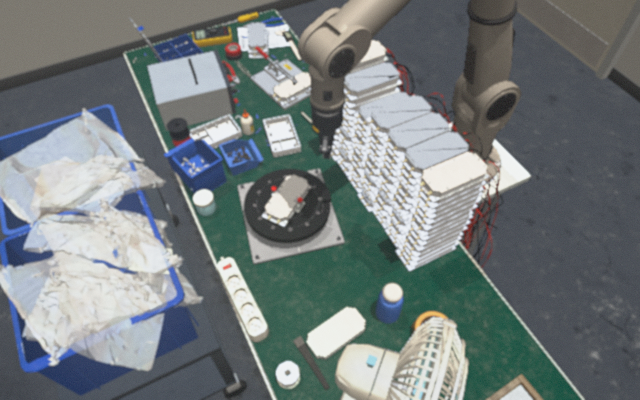

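The wrist view shows the notch at about (320,172), between (302,163) and (337,163), with the knobs at (335,25) and (305,114). In the scene view the arm is over the stack, with its wrist joint near (337,45).

Run:
```python
from h import *
i=np.load('wi.npy',allow_pickle=True).item()
e=lambda v:np.degrees(np.arctan2(v[1],v[0]))
kn=w("wrist",[(335,24),(305,113)],.105,i); C=np.array([.613,-.0625])
print("knobs",kn,kn.mean(0),e(kn[0]-kn[1]))
n=w("wrist",[(302,163),(338,163),(297,184),(344,182)],.064,i)-C
print(n,np.hypot(*n.T),[e(x) for x in n])
p=w("wrist",[(207,60),(433,62)],.064,i);print("rim",p,p.mean(0),np.linalg.norm(p[0]-p[1]))
s=r.camera_info("scene")
for z in (.28,.4,.5,.6,.7): print(z,cv2.projectPoints(np.array([[.516,.002,z]]),s["rvec"],s["tvec"],s["mtx"],None)[0].ravel())
im=cv2.imread("pics/w1.png")[130:205,260:380];cv2.imwrite("pics/w1c.png",cv2.resize(im,None,fx=6,fy=6,interpolation=cv2.INTER_CUBIC))
```

```text
knobs [[ 0.63914299 -0.09869306]
 [ 0.58864536 -0.02752992]] [ 0.61389417 -0.06311149] -54.64034550705077
[[-0.07006838  0.07449825]
 [-0.09550966  0.03719677]
 [-0.08851121  0.09551235]
 [-0.12030219  0.04425198]] [0.10227203 0.1024973  0.13021844 0.1281829 ] [np.float64(133.24487042005845), np.float64(158.72129876875147), np.float64(132.82124467157766), np.float64(159.8044513431702)]
rim [[ 0.69818834  0.03272559]
 [ 0.55297108 -0.17704948]] [ 0.62557971 -0.07216195] 0.2551345470253735
0.28 [327.18530636 156.84963009]
0.4 [327.4705407  123.75059475]
0.5 [327.74669544  91.70517013]
0.6 [328.06669503  54.57192072]
0.7 [328.44188169  11.03467866]
```

View pics/w1c.png

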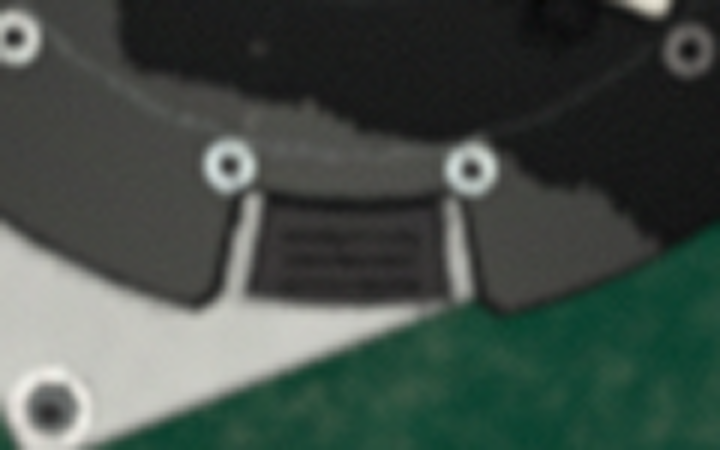

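The enlarged crop shows the notch with the ribbed pad and clean walls, centred at about 146° from the plate's axis. The TCP is already above the pad, so I'll descend to just over the rim.

Request:
{"op": "step_arm", "data": {
  "moves": [
    {"rx": 0,"ry": 0,"rz": 0,"dx": 0,"dy": 0,"dz": 30,"gripper": -1},
    {"rx": 0,"ry": 0,"rz": 0,"dx": 0,"dy": 0,"dz": 30,"gripper": -1},
    {"rx": 0,"ry": 0,"rz": 0,"dx": 0,"dy": 0,"dz": 30,"gripper": -1},
    {"rx": 0,"ry": 0,"rz": 0,"dx": 0,"dy": 0,"dz": 30,"gripper": -1},
    {"rx": 0,"ry": 0,"rz": 0,"dx": 0,"dy": 0,"dz": 30,"gripper": -1},
    {"rx": 0,"ry": 0,"rz": 0,"dx": 0,"dy": 0,"dz": 30,"gripper": -1},
    {"rx": 0,"ry": 0,"rz": 0,"dx": 0,"dy": 0,"dz": 25,"gripper": -1},
    {"rx": 0,"ry": 0,"rz": 0,"dx": 0,"dy": 0,"dz": 0,"gripper": -1}
  ]
}}

```text
clock: 5.7
tcp_pos: [0.5176, 0.0025, 0.0981]
orientation: [3.001, -0.927, -0.002]
contact_force: [-0.1, 0.2, 1.4]
grip_width: 0.0
gripper_force: 0.0
```

```bash
python3 -c "
from h import *
o,R=st(); i=r.camera_info('wrist');np.save('wi.npy',i,allow_pickle=True); cv2.imwrite('pics/w2.png',r.grab_frame('wrist'))"
```

```text
t5.70 tcp [0.5176 0.0025 0.0981] yaw -34.3 z [-0.001 -0.    -1.   ] F [-0.1  0.2  1.4] j [ 0.02  0.44 -0.17  2.05  0.12  0.67 -2.41] w 0.0
```

View pics/w2.png

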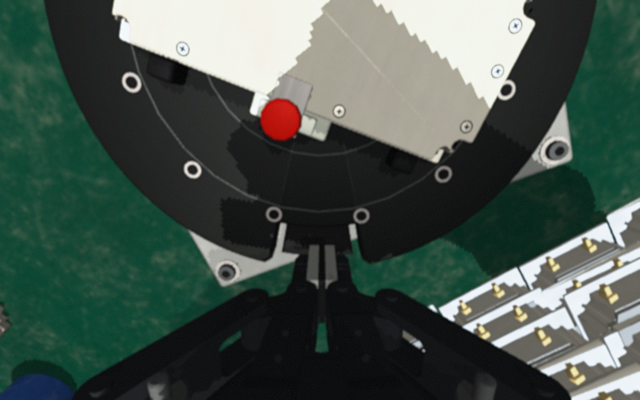

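The closed fingertips at (322,262) line up with the middle of the notch. Next I'll lower into it and feel the pad.

Request:
{"op": "step_arm", "data": {
  "moves": [
    {"rx": 0,"ry": 0,"rz": 0,"dx": 0,"dy": 0,"dz": 8,"gripper": -1},
    {"rx": 0,"ry": 0,"rz": 0,"dx": 0,"dy": 0,"dz": 8,"gripper": -1},
    {"rx": 0,"ry": 0,"rz": 0,"dx": 0,"dy": 0,"dz": 5,"gripper": -1},
    {"rx": 0,"ry": 0,"rz": 0,"dx": 0,"dy": 0,"dz": 4,"gripper": -1},
    {"rx": 0,"ry": 0,"rz": 0,"dx": 0,"dy": 0,"dz": 3,"gripper": -1},
    {"rx": 0,"ry": 0,"rz": 0,"dx": 0,"dy": 0,"dz": 0,"gripper": -1}
  ]
}}

```text
clock: 6.5
tcp_pos: [0.5175, 0.0026, 0.0706]
orientation: [3.002, -0.927, -0.0]
contact_force: [-2.0, 0.7, 7.8]
grip_width: 0.0001
gripper_force: 3.6
```

Request:
{"op": "step_arm", "data": {
  "moves": [
    {"rx": 0,"ry": 0,"rz": 0,"dx": 0,"dy": 0,"dz": 3,"gripper": -1},
    {"rx": 0,"ry": 0,"rz": 0,"dx": 0,"dy": 0,"dz": 3,"gripper": -1},
    {"rx": 0,"ry": 0,"rz": 0,"dx": 0,"dy": 0,"dz": 1,"gripper": -1},
    {"rx": 0,"ry": 0,"rz": 0,"dx": 0,"dy": 0,"dz": 0,"gripper": -1}
  ]
}}

```text
clock: 7.0
tcp_pos: [0.518, 0.0033, 0.0647]
orientation: [-3.001, 0.926, -0.001]
contact_force: [-4.6, 2.8, 17.3]
grip_width: -0.0002
gripper_force: 8.4
```

Request:
{"op": "step_arm", "data": {
  "moves": [
    {"rx": 0,"ry": 0,"rz": -2,"dx": 0.1,"dy": 4,"dz": 0,"gripper": -1},
    {"rx": 0,"ry": 0,"rz": -2,"dx": 0.1,"dy": 4,"dz": 0,"gripper": -1},
    {"rx": 0,"ry": 0,"rz": -2,"dx": 0.1,"dy": 4,"dz": 0,"gripper": -1},
    {"rx": 0,"ry": 0,"rz": -2,"dx": 0.1,"dy": 4,"dz": 0,"gripper": -1},
    {"rx": 0,"ry": 0,"rz": -2,"dx": 0.1,"dy": 4,"dz": 0,"gripper": -1},
    {"rx": 0,"ry": 0,"rz": -2,"dx": 0.1,"dy": 4,"dz": 0,"gripper": -1}
  ]
}}

```text
clock: 7.75
tcp_pos: [0.5067, -0.0175, 0.0647]
orientation: [-3.082, 0.605, -0.002]
contact_force: [-5.3, 3.1, 16.3]
grip_width: 0.0
gripper_force: 8.6
```

```bash
cat >> h.py <<'E'
C=np.array([.6135,-.0628])
def pol(o):
    d=o["tcp_pos"][:2]-C; print("r %.4f ang %.1f"%(np.hypot(*d),np.degrees(np.arctan2(d[1],d[0]))%360)); 
def top(name):
    f=r.grab_frame("top"); cv2.imwrite("pics/"+name,f)
    h=cv2.cvtColor(f,cv2.COLOR_BGR2HSV); m=(((h[...,0]<8)|(h[...,0]>172))&(h[...,1]>150)&(h[...,2]>90)).astype(np.uint8)
    m[:150]=0;m[215:]=0;m[:,:300]=0;m[:,375:]=0
    n,_,s,c=cv2.connectedComponentsWithStats(m)
    k=[(s[i,4],c[i]) for i in range(1,n) if s[i,4]>3]
    print("red blobs",k)
    if len(k)==2:
        q=w("top",[k[0][1],k[1][1]],.105); a=q[0]-q[1]; print(q.mean(0),"knob dir %.1f"%(np.degrees(np.arctan2(a[1],a[0]))%180))
E
python3 -c "
from h import *
o,R=st();pol(o);top('t2.png')"
```

```text
t7.75 tcp [ 0.5067 -0.0175  0.0647] yaw -22.2 z [ 0.001  0.001 -1.   ] F [-5.3  3.1 16.3] j [ 0.09  0.49 -0.22  2.08  0.18  0.59 -2.21] w 0.0
r 0.1160 ang 157.0
red blobs [(np.int32(25), array([343.92, 163.96]))]
```

```bash
cat >> h.py <<'E'
def knob(px):
    for p in px:
        a=w("top",[p],.105)[0]-C; print("knob r %.4f ang %.1f"%(np.hypot(*a),np.degrees(np.arctan2(a[1],a[0]))))
E
python3 - <<'E'
from h import *
f=cv2.imread("pics/top0.png"); r0=r.grab_frame
class F:
    grab_frame=staticmethod(lambda n:f); camera_info=staticmethod(r.camera_info)
import h; h.r=F; top("x.png"); 
knob([(343.92,163.96),(346,166),(323,183.5)])
E
```

```text
red blobs [(np.int32(24), array([346.        , 165.70833333])), (np.int32(21), array([322.85714286, 183.57142857]))]
[ 0.61322114 -0.06254642] knob dir 125.6
knob r 0.0427 ang -43.7
knob r 0.0427 ang -55.4
knob r 0.0436 ang 125.9
```

Request:
{"op": "step_arm", "data": {
  "moves": [
    {"rx": 0,"ry": 0,"rz": -2,"dx": 0.1,"dy": 4,"dz": 0,"gripper": -1},
    {"rx": 0,"ry": 0,"rz": -2,"dx": 0.1,"dy": 4,"dz": 0,"gripper": -1},
    {"rx": 0,"ry": 0,"rz": -2,"dx": 0.1,"dy": 4,"dz": 0,"gripper": -1},
    {"rx": 0,"ry": 0,"rz": -2,"dx": 0.1,"dy": 4,"dz": 0,"gripper": -1},
    {"rx": 0,"ry": 0,"rz": -2,"dx": 0.1,"dy": 4,"dz": 0,"gripper": -1},
    {"rx": 0,"ry": 0,"rz": -2,"dx": 0.1,"dy": 4,"dz": 0,"gripper": -1},
    {"rx": 0,"ry": 0,"rz": -2,"dx": 0.1,"dy": 4,"dz": 0,"gripper": -1},
    {"rx": 0,"ry": 0,"rz": -2,"dx": 0.1,"dy": 4,"dz": 0,"gripper": -1}
  ]
}}

```text
clock: 8.8
tcp_pos: [0.4985, -0.0491, 0.0647]
orientation: [3.137, -0.171, -0.0]
contact_force: [-6.9, 1.7, 19.6]
grip_width: 0.0001
gripper_force: 9.8
```

```bash
python3 -c "
from h import *
o,R=st();pol(o);top('t3.png')"
```

```text
t8.80 tcp [ 0.4985 -0.0491  0.0647] yaw -6.2 z [-0. -0. -1.] F [-6.9  1.7 19.6] j [ 0.21  0.49 -0.29  2.09  0.24  0.59 -1.93] w 0.0001
r 0.1159 ang 173.2
red blobs [(np.int32(25), array([340.32, 161.64]))]
```

Request:
{"op": "step_arm", "data": {
  "moves": [
    {"rx": 0,"ry": 0,"rz": -2,"dx": 0.1,"dy": 4,"dz": 0,"gripper": -1},
    {"rx": 0,"ry": 0,"rz": -2,"dx": 0.1,"dy": 4,"dz": 0,"gripper": -1},
    {"rx": 0,"ry": 0,"rz": -2,"dx": 0.1,"dy": 4,"dz": 0,"gripper": -1},
    {"rx": 0,"ry": 0,"rz": -2,"dx": 0.1,"dy": 4,"dz": 0,"gripper": -1},
    {"rx": 0,"ry": 0,"rz": -2,"dx": 0.1,"dy": 4,"dz": 0,"gripper": -1},
    {"rx": 0,"ry": 0,"rz": -2,"dx": 0.1,"dy": 4,"dz": 0,"gripper": -1},
    {"rx": 0,"ry": 0,"rz": -2,"dx": 0.1,"dy": 4,"dz": 0,"gripper": -1},
    {"rx": 0,"ry": 0,"rz": 0,"dx": 0,"dy": 0,"dz": 0,"gripper": -1}
  ]
}}

```text
clock: 9.85
tcp_pos: [0.4988, -0.0785, 0.0647]
orientation: [3.133, 0.21, -0.001]
contact_force: [-7.1, -2.1, 19.4]
grip_width: 0.0001
gripper_force: 10.0
```

```bash
python3 -c "
from h import *
o,R=st();pol(o);top('t4.png');knob([(340.32,161.64)])
i=r.camera_info('wrist');np.save('wi.npy',i,allow_pickle=True);cv2.imwrite('pics/w4.png',r.grab_frame('wrist'))
f=cv2.imread('pics/t4.png')[125:245,270:395];a=cv2.resize(f,None,fx=4,fy=4,interpolation=cv2.INTER_CUBIC)
cv2.imwrite('pics/t4c.png',a)"
```

```text
t9.85 tcp [ 0.4988 -0.0785  0.0647] yaw 7.7 z [-0.001 -0.002 -1.   ] F [-7.1 -2.1 19.4] j [ 0.31  0.5  -0.35  2.08  0.29  0.61 -1.67] w 0.0001
r 0.1157 ang 187.8
red blobs [(np.int32(24), array([336.70833333, 160.41666667]))]
knob r 0.0432 ang -26.7
```

View pics/w4.png

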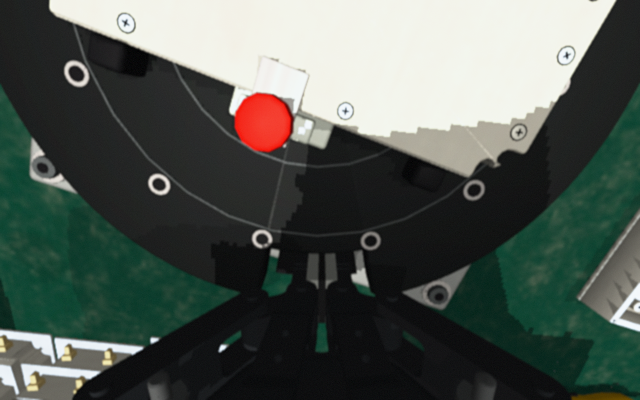

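View pics/t4c.png

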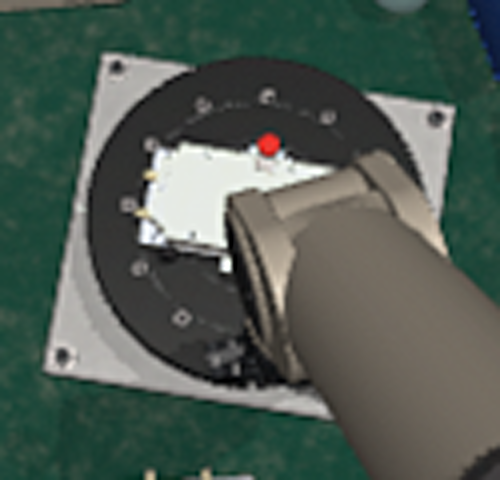

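The wrist view shows the near long edge of the case running from (52,14) to (470,177). The front bolts of the base are at (42,167) and (437,295), so I can compare the two directions in one picture.

Run:
```python
from h import *
i=np.load('wi.npy',allow_pickle=True).item()
e=lambda v:np.degrees(np.arctan2(v[1],v[0]))%180
g=cv2.cvtColor(cv2.imread('pics/w4.png'),cv2.COLOR_BGR2GRAY)
L=cv2.createLineSegmentDetector().detect(g)[0].reshape(-1,4)
for l in L:
    if np.hypot(l[2]-l[0],l[3]-l[1])>45 and max(l[1],l[3])<300:
        q=w("wrist",[l[:2],l[2:]],.095,i); print(l.round(0),"dir@.095 %.1f"%e(q[0]-q[1]))
b=w("wrist",[(42,167),(437,295)],.012,i); print("bolts",b,e(b[0]-b[1]))
k=w("wrist",[(52,14),(470,177)],.095,i); print("case",e(k[0]-k[1]))
kn=w("wrist",[(264,122)],.107,i)[0]-C; print("knob wrist",e(kn))
knob([(336.71,160.42)])
```

```text
[570.  78. 615.   1.] dir@.095 167.0
[ 48.  12. 252.  92.] dir@.095 77.0
[334. 123. 385. 142.] dir@.095 78.0
[527. 150. 551. 109.] dir@.095 167.5
[ 30. 177.  75. 193.] dir@.095 76.8
[385. 144. 467. 177.] dir@.095 76.9
[469. 265. 403. 292.] dir@.095 123.8
[581. 298. 638. 218.] dir@.095 169.2
[639. 209. 577. 297.] dir@.095 169.1
[222. 132. 261. 156.] dir@.095 65.0
[116. 117.  86.  59.] dir@.095 25.9
[236. 139. 201. 106.] dir@.095 53.2
[153. 161. 117. 117.] dir@.095 39.1
[112. 116. 147. 160.] dir@.095 38.9
[180. 190. 227. 217.] dir@.095 64.0
[188. 191. 154. 161.] dir@.095 51.6
[539. 215. 497. 248.] dir@.095 143.1
[581. 172. 540. 215.] dir@.095 153.0
[ 29. 134.  -0.  85.] dir@.095 24.3
[627. 106. 594. 155.] dir@.095 167.6
[281. 164. 267. 224.] dir@.095 172.4
[364. 229. 317. 234.] dir@.095 103.5
[405. 220. 447. 197.] dir@.095 129.3
[270. 226. 284. 166.] dir@.095 172.8
bolts [[ 0.52237037  0.0959033 ]
 [ 0.46547081 -0.16604291]] 77.74468061886887
case 77.19435143529518
knob wrist 167.57046263570192
knob r 0.0438 ang -11.9
```

The case is at 77.1° and the base edges are at about 77.9°, so it needs 0.8° more, then release.

Request:
{"op": "step_arm", "data": {
  "moves": [
    {"rx": 0,"ry": 0,"rz": -0.8,"dx": 0,"dy": 1.7,"dz": 0,"gripper": -1},
    {"rx": 0,"ry": 0,"rz": 0,"dx": 0,"dy": 0,"dz": 0,"gripper": -1},
    {"rx": 0,"ry": 0,"rz": 0,"dx": 0,"dy": 0,"dz": 0,"gripper": -1}
  ]
}}

```text
clock: 10.32
tcp_pos: [0.4991, -0.0798, 0.0647]
orientation: [3.132, 0.231, -0.001]
contact_force: [-7.2, -0.9, 19.9]
grip_width: 0.0003
gripper_force: 9.9
```

```bash
cat >> h.py <<'E'
def edge():
    i=r.camera_info('wrist'); f=r.grab_frame('wrist'); g=cv2.cvtColor(f,cv2.COLOR_BGR2GRAY); cv2.imwrite('pics/wl.png',f)
    for l in cv2.createLineSegmentDetector().detect(g)[0].reshape(-1,4):
        n=np.hypot(l[2]-l[0],l[3]-l[1]); q=w("wrist",[l[:2],l[2:]],.095,i); a=q[0]-q[1]; a=np.degrees(np.arctan2(a[1],a[0]))%180
        if n>40 and max(l[1],l[3])<260 and (abs(a-78)<8 or abs(a-168)<8): print(l.round(),"dir %.1f"%a, "r",np.hypot(*(q-C).T).round(3))
E
python3 -c "
from h import *
o,R=st();pol(o);edge()"
```

```text
t10.32 tcp [ 0.4991 -0.0798  0.0647] yaw 8.4 z [-0.001 -0.001 -1.   ] F [-7.2 -0.9 19.9] j [ 0.32  0.5  -0.35  2.08  0.29  0.61 -1.66] w 0.0003
r 0.1157 ang 188.5
[570.  78. 616.   1.] dir 167.7 r [0.078 0.08 ]
[ 48.  11. 249.  91.] dir 77.6 r [0.075 0.038]
[381. 142. 466. 177.] dir 77.4 r [0.05  0.074]
[260. 155. 302. 167.] dir 82.1 r [0.054 0.054]
[624. 113. 583. 171.] dir 166.2 r [0.098 0.1  ]
```

Request:
{"op": "step_arm", "data": {
  "moves": [
    {"rx": 0,"ry": 0,"rz": 0,"dx": 0,"dy": 0,"dz": -5,"gripper": -1},
    {"rx": 0,"ry": 0,"rz": 0,"dx": 0,"dy": 0,"dz": -5,"gripper": -1},
    {"rx": 0,"ry": 0,"rz": 0,"dx": 0,"dy": 0,"dz": -8,"gripper": -1},
    {"rx": 0,"ry": 0,"rz": 0,"dx": 0,"dy": 0,"dz": -10,"gripper": -1},
    {"rx": 0,"ry": 0,"rz": 0,"dx": 0,"dy": 0,"dz": -10,"gripper": -1},
    {"rx": 0,"ry": 0,"rz": 0,"dx": 0,"dy": 0,"dz": 0,"gripper": -1},
    {"rx": 0,"ry": 0,"rz": 0,"dx": 0,"dy": 0,"dz": 0,"gripper": -1}
  ]
}}

```text
clock: 11.25
tcp_pos: [0.4992, -0.0794, 0.1012]
orientation: [3.133, 0.232, -0.0]
contact_force: [0.5, -0.1, 0.0]
grip_width: -0.0002
gripper_force: 0.0
```

```bash
python3 -c "
from h import *
o,R=st();pol(o);edge()"
```

```text
t11.25 tcp [ 0.4992 -0.0794  0.1012] yaw 8.5 z [-0. -0. -1.] F [ 0.5 -0.1  0. ] j [ 0.35  0.44 -0.38  2.06  0.25  0.68 -1.62] w -0.0002
r 0.1155 ang 188.3
[464. 148. 497.  90.] dir 165.2 r [0.081 0.078]
[497.  90. 528.  35.] dir 165.6 r [0.078 0.081]
[122.  32. 257.  91.] dir 75.7 r [0.078 0.039]
[327. 121. 431. 167.] dir 75.4 r [0.041 0.078]
[ 83. 106.  76. 163.] dir 167.7 r [0.106 0.124]
[ 79. 164. 138. 185.] dir 77.1 r [0.123 0.108]
[555. 116. 527. 159.] dir 165.2 r [0.106 0.107]
```

View pics/wl.png

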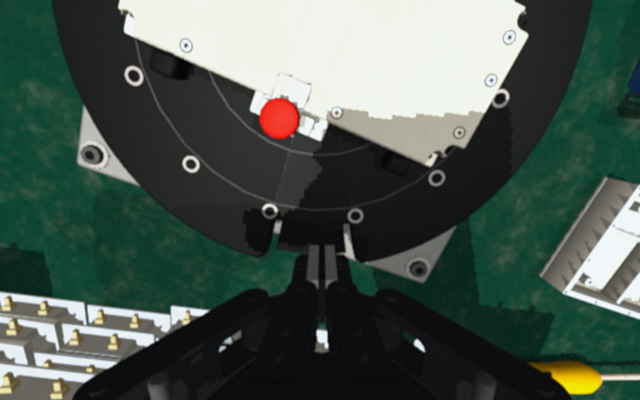

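The plate sprang back to the click at about 75.5°, so it's roughly 2.3° short. I'll rise for a better view of the base and case together and find out which click is nearer.

Request:
{"op": "step_arm", "data": {
  "moves": [
    {"rx": 0,"ry": 0,"rz": 0,"dx": 0,"dy": 0,"dz": -30,"gripper": -1},
    {"rx": 0,"ry": 0,"rz": 0,"dx": 0,"dy": 0,"dz": -30,"gripper": -1},
    {"rx": 0,"ry": 0,"rz": 0,"dx": 0,"dy": 0,"dz": -30,"gripper": -1},
    {"rx": 0,"ry": 0,"rz": 0,"dx": 0,"dy": 0,"dz": -30,"gripper": -1},
    {"rx": 0,"ry": 0,"rz": 0,"dx": 0,"dy": 0,"dz": -30,"gripper": -1},
    {"rx": 0,"ry": 0,"rz": 0,"dx": 0,"dy": 0,"dz": -30,"gripper": -1},
    {"rx": 0,"ry": 0,"rz": 0,"dx": 0,"dy": 0,"dz": -30,"gripper": -1},
    {"rx": 0,"ry": 0,"rz": 0,"dx": 0,"dy": 0,"dz": 0,"gripper": -1},
    {"rx": 0,"ry": 0,"rz": 0,"dx": 0,"dy": 0,"dz": 0,"gripper": -1}
  ]
}}

```text
clock: 12.42
tcp_pos: [0.4988, -0.0794, 0.3103]
orientation: [-3.133, -0.232, 0.002]
contact_force: [-0.2, -0.4, 0.5]
grip_width: 0.0003
gripper_force: 0.0
```

```bash
cat > m.py <<'E'
from h import *
def seg(name,f,i):
    out=[]
    for l in cv2.createLineSegmentDetector().detect(cv2.cvtColor(f,cv2.COLOR_BGR2GRAY))[0].reshape(-1,4):
        for z,lab in ((.095,"case"),(.012,"base")):
            q=w(name,[l[:2],l[2:]],z,i); a=q[0]-q[1]; n=np.hypot(*a); a=np.degrees(np.arctan2(a[1],a[0]))%180
            u=a/np.hypot(1,0); d=np.radians(a); off=abs(np.dot(q.mean(0)-C,[-np.sin(d),np.cos(d)]))
            lim=(.034,.041,.079,.087) if lab=="case" else (.13,.139,.14,.15)
            if n>.025 and (abs(a-77.5)<6 and lim[0]<off<lim[1] or abs(a-167.5)<6 and lim[2]<off<lim[3]): print(name,lab,l.round(),"len %.3f off %.4f dir %.2f"%(n,off,a))
o,R=st()
i=r.camera_info('wrist'); f=r.grab_frame('wrist'); cv2.imwrite('pics/w6.png',f); seg("wrist",f,i)
t=r.grab_frame('top'); cv2.imwrite('pics/t6.png',t); seg("top",t,r.camera_info("top"))
seg("top",cv2.imread("pics/top0.png"),r.camera_info("top"))
E
python3 m.py
```

```text
t12.43 tcp [ 0.4988 -0.0794  0.3103] yaw 8.5 z [-0.001  0.    -1.   ] F [-0.2 -0.4  0.5] j [ 0.43  0.17 -0.44  1.86  0.08  1.13 -1.47] w 0.0003
wrist case [319.  31. 277.  11.] len 0.046 off 0.0370 dir 75.46
wrist case [243.  80. 294. 102.] len 0.059 off 0.0370 dir 75.96
wrist case [391.  66. 354.  48.] len 0.044 off 0.0370 dir 75.86
wrist case [325. 116. 369. 135.] len 0.055 off 0.0370 dir 75.44
wrist base [210.  72. 195. 137.] len 0.091 off 0.1445 dir 168.16
wrist base [428.  98. 463.  21.] len 0.097 off 0.1435 dir 168.00
wrist base [462.  19. 420.  -0.] len 0.059 off 0.1330 dir 77.94
wrist base [197. 139. 253. 160.] len 0.083 off 0.1340 dir 77.19
wrist base [308. 181. 350. 196.] len 0.067 off 0.1344 dir 78.48
wrist base [378. 205. 408. 140.] len 0.105 off 0.1434 dir 167.41
wrist base [354. 197. 376. 205.] len 0.037 off 0.1313 dir 76.83
top case [331. 163. 315. 160.] len 0.047 off 0.0371 dir 75.56
top case [307. 169. 305. 177.] len 0.025 off 0.0820 dir 163.92
top base [282. 217. 352. 229.] len 0.220 off 0.1347 dir 77.60
top base [295. 138. 280. 216.] len 0.261 off 0.1455 dir 167.79
[... 238 characters left out ...]
2 dir 171.88
top case [330.  45. 332.  35.] len 0.035 off 0.0811 dir 167.40
top base [372. 231. 383. 152.] len 0.261 off 0.1430 dir 167.53
top base [282. 217. 371. 232.] len 0.278 off 0.1346 dir 77.64
top base [382. 151. 362. 148.] len 0.066 off 0.1339 dir 77.78
top base [295. 138. 280. 216.] len 0.261 off 0.1455 dir 167.79
top case [453. 204. 427. 200.] len 0.077 off 0.0402 dir 79.61
top base [317. 141. 297. 137.] len 0.066 off 0.1332 dir 77.26
top base [381.  87. 381.  74.] len 0.047 off 0.1408 dir 173.14
top base [310.  34. 307.  52.] len 0.071 off 0.1482 dir 169.04
top case [548. 185. 538. 184.] len 0.029 off 0.0387 dir 80.88
top case [330.  45. 332.  35.] len 0.035 off 0.0838 dir 167.07
```

The base edges are at about 77.65° and the case is at about 75.65°. That is exactly 9 clicks from the start and about 2.0° from square. The next click would be about 2.5° past square, so this is the nearer one. The arm is clear, so I'll hand in.

```bash
python3 -c "
from bench import r
print(r.hand_in())"
```

```text
the job is handed in; nothing more can be done
None
```

I turned the table by the notch with the pad held down and let it lock at the click nearest square. The case's long sides are about 2° short of parallel to the base's long edges; the next click would be about 2.5° past. I found the notch in the camera pictures rather than by feeling along the rim. The arm was well clear when I handed in, and no contact was seen with the case, the nest or anything else.

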